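Load a mounted specimen into the rinse station

ROBOT

A 6-joint arm with a two-finger parallel gripper is mounted at the origin on the work surface. World frame = base frame: x ahead of the robot, y to its left, z up, the work surface at z = 0. Lengths are in m, angles in rad, forces in N, time in s.
With the tool pointing down it reaches from about 0.375 to 0.975 m from the base axis. Payload 3.8 kg.
Tool frame: the origin (TCP) lies midway between the tips of the shut fingers; the grasp point (between the pads) lies 19 mm behind it; z points along the fingers, x is the direction in which the jaws open and shut, and the axes are right-handed (so a half turn about z gives the same grasp; the last joint's range is limited). The gripper opens to 88 mm and grips with 3 to 60 N. Pads are 18 mm wide; open, the fingers measure 123 mm over their backs; the gripper's body (75 mm by 187 mm) begins 45 mm behind the grasp point.
Start: joints at [1.11, 0.264, 1.604, -0, 1.274, -0.037], TCP at [0.278, 0.615, 0.239] pointing down, gripper open.
Joint ranges: [-2.63, 2.63], [-0.94, 2.18], [0.31, 2.57], [-1.31, 4.45], [0, 2.66], [-2.55, 2.55]. Speed limits (rad/s): [2.57, 2.57, 3.14, 3.14, 3.14, 3.14].

INTERFACE

Orientations are given as a unit quaternion [x, y, z, w].
In Python, from cell import sensors, imaging, workorder gives the robot as it stands. The module is installed in compiled form; this text tells all that it offers.
- The arm moves only by the tool carry_out, never from a script. Its arguments are lists of equal length, an entry for each row: "dp": the shift along the world's x, y, z in cm, a list of three; "spin": the turn about the world's z in degrees; "fingers": the finger opening in cm, from 0 to 8.81. A call has exactly 10 rows; each row is the pose to reach, as a shift and turn from the pose commanded when the call began; what a row does not reach only later rows make up. A row lasts 1/10 s, in which the tool goes at most 50 mm and 8.59 degrees, less where a joint would pass 70% of its speed; a pose out of reach is approached as far as the arm can. A call with a gripper value outside its range is refused whole. The fingers move at their own pace and stop on an object; the grip force is fixed at half the most. Time passes only in rows, so rows that repeat a pose let the fingers close, or fill a call up. It gives the time, the measured TCP pose, the force and the opening at its end, in the units of the state.
- sensors.get_obs(): the state, without advancing time (a new reading comes with each control period).
- imaging.snapshot(name): name is "scene" or "top"; returns a dict with "frame" (480x640x3 uint8, blue, green, red), "range_z" (480x640 float32, m along the optical axis (not along the pixel's ray), 0 where there is no reading), "mtx" (3x3 intrinsics, pixels), "dist" ([k1, k2, p1, p2, k3] as OpenCV has them; the pictures are not rectified), "eye" and "attitude" of the camera in the world. Camera axes: x right, y down, z forward; pixel columns grow to the right and rows downward; lengths in m; the calibration is good to about 2 mm. A picture is of the moment at which its call begins.
- workorder.close_job(): hands the job in, once; it reports no verdict.
Trained networks look in a picture, given as the dict that the camera call returned (one of the last four; its "shot" number tells which), for a name from the list of things; names that differ only in an ending like _2 or _b are one class to them, and where a whole thing is asked for, a point or a joint stands for the part that bears it (a point fixed in the world has none). Each returns a list of dicts, best first, with "score" (0 to 1); they miss things now and then, are a little off and sometimes report something else, mostly with a low value. They report only what shows in the picture. A call takes as long as a camera call. They do not tell look-alikes from the thing itself.
- imaging.search_frame(picture, target): "xy" ([column, row] as shares, 0 to 1, of the picture: columns of its width, rows of its height, amid what is visible of it).
The state is a dict: "clock": time; "qpos": joint angles; "joint_vel": joint speeds; "effort": joint torques, N m; "ee_pos": TCP position; "eef_rot": TCP orientation; "force": force on the tool from outside, world axes, zero at the start; "ft_torque": the same for the moment, N m; "gripper_width": opening from 0.0 (shut) to 1.0 (fully open).
Only numpy, scipy, OpenCV 4.12 (cv2) and the standard library are available. Lean on these libraries where they do the work, as an engineer would, in place of code of your own. Each camera call takes 0.05 s, during which the arm holds its last target. There are 200 camera calls.

TASK

Set the black specimen, bright metal face up, into the square pocket of the blue slide tray, then push the tray all the way into the white rinse station until the orange spring catch snaps in behind it. Next swing the spout round until its nozzle is above the specimen, and finally press the green button all the way in and let go. Leave the red specimen, the bottle and the dish where they are.

Things in the scene. Friction and masses are not known exactly. Their poses are not given: they have to be found in the camera images.
- station: Fixed white rinse station. Origin on the table, below the pocket centre of a fully home tray; +x: the way the tray slides in; z up; +y: towards the spout pillar. Deck top z = 8 mm, x = -220 to 32 mm, 130 mm wide. Control housing x = 32 to 150 mm, 130 mm wide, top z = 50 mm; its face at x = 32 mm stops the tray. Pillar with spout hub: 30 mm across at (0, 90) mm, top z = 100 mm
- tray: Loose blue slide tray, 160 to 260 g, on the deck in the mouth, slightly skewed, front toward the station's +x. Origin: centre of underside, below the pocket; +x: front. 10 mm plate: front part 70 mm wide, x = -32 to 32 mm, rounded corners; tail 30 mm wide, ending in an upright push plate (40 wide, 6 thick, top z = 35 mm), rear face x = -82 mm. The catch snaps behind the shoulder at x = -32 mm
- home (a point): On the deck, in the station's frame at (0, 0, 8) mm: where the tray's origin comes when fully home (0 to 3 mm short in x is home). Rails 74 mm apart, 14 mm above the deck, guide the tray here; from x = -66 back to -151 mm they flare to about 116 mm as a mouth. The stop (housing face) lies 32 mm ahead
- pocket (a point): Centre of the floor of the tray's square pocket: 37 mm inside, white rim 4 mm thick and 5 mm high; the floor is the top of the tray plate, 10 mm above its underside
- push_plate (a point): On the rear face of the tray's upright push plate, mid width, 15 mm above the tray's underside; push here toward the station's +x
- specimen: Loose black resin cylinder, 30 mm diameter, 24 mm tall, 30 to 55 g, with a bright square of metal in its top face; stands on the table. Origin: centre of the underside, z up
- other_specimen: Loose bystander: red resin cylinder with a copper square, otherwise as the black one. Origin: centre of the underside
- bottle: Loose bystander: white bottle, 52 mm diameter, 120 mm tall. Origin: centre of the underside
- dish: Loose bystander: white dish, 70 mm diameter, 16 mm tall. Origin: centre of the underside
- catch (a joint): Angle (rad) of the orange spring catch on the station's -y side. 0: sprung in, barb 9 mm into the channel (to y = -28 mm), ramp facing the mouth from x = -62 mm, latch face x = -35 mm, top z = 23 mm. The tray's front part turns it out by 0.06 to 0.12 in passing; it springs back to 0 behind the home tray. Pushing the tray past takes about 3 to 7 N
- spout (a joint): Angle (rad) of the spout about its pillar's vertical axis. 0: points to the station's -y, nozzle above the pocket of the home tray; positive: swung toward the station's +x (1.57: points to +x). Starts at 0.8 to 1.4, turns from -0.5 to 1.6, about 0.08 N m of friction, stays where it is left
- nozzle (a point): Lower end of the blue nozzle (14 mm diameter) on the spout's end, 90 mm from the pillar axis, 66 mm above the table
- spout_mid (a point): On the axis of the straight level spout pipe (12 mm diameter, centre 92 mm above the table), 60 mm from the pillar axis; can be pushed sideways with fingertips that reach down to 80 mm above the table
- start (a joint): Travel (m) of the green push button on top of the control housing: 0 is out, 0.006 fully in. Springs back; fully in takes about 5 N, pressed downwards
- start_top (a point): Centre of the green button's top face (30 mm diameter), when out; it faces up
There are look-alikes about, which are no part of the job. What is meant by the tray is not yellow, and is the larger of those in its own colour.

How it is judged:
By the outcome, as a careful person would: the job done as asked, in the order asked, and still so for the second after the job is handed in, with the robot touching nothing.
It also fails if it takes over 58 s, if anything falls off the work surface, if the arm or the gripper's body presses on something with over 40 N, if the wrist force passes 120 N, or if a joint passes its speed limit or range.

## Working session

There is one attempt and no reset: what is moved stays moved. The work goes in short steps, Python scripts to look and compute and a tool call to move; the robot and the scene stay as the last step left them, time stands still between calls to the robot, and variables do not carry over. Pictures are saved under pics/ and viewed, about 8 in all and at most 12, crops included, and the job is handed in when it is done.

Besides the shell and the picture viewer there is one more tool, called after "Call:" as name(argument=value, ...), one argument or row to a line, values as JSON. carry_out: Moves the arm, as the interface text tells. Its arguments: {"type":"object","properties":{"dp":{"type":"array","items":{"type":"array","items":{"type":"number"}}},"spin":{"type":"array","items":{"type":"number"}},"fingers":{"type":"array","items":{"type":"number"}}},"required":["dp","spin","fingers"]}

```bash
mkdir -p pics; cat > h.py <<'E'
import numpy as np, cv2
from cell import sensors, imaging, workorder
from scipy.spatial.transform import Rotation as R
def pose(s):
    a=np.array(s["attitude"]); M=R.from_quat(a).as_matrix() if a.size==4 else a.reshape(3,3)
    return M,np.array(s["eye"])
def cloud(s):
    z=s["range_z"]; h,w=z.shape
    u,v=np.meshgrid(np.arange(w),np.arange(h))
    n=cv2.undistortPoints(np.stack([u,v],-1).reshape(-1,1,2).astype(np.float64),s["mtx"],np.array(s["dist"])).reshape(h,w,2)
    M,e=pose(s); c=np.dstack([n*z[...,None],z])
    P=c@M.T+e; P[z==0]=np.nan; return P
def ray(s,uv,z):
    n=cv2.undistortPoints(np.array(uv,float).reshape(-1,1,2),s["mtx"],np.array(s["dist"])).reshape(-1,2)
    M,e=pose(s); d=np.c_[n,np.ones(len(n))]@M.T
    return e+d*((z-e[2])/d[:,2])[:,None]
E
python3 - <<'E'
from h import *
ims=[]
for n in("scene","top"):
    s=imaging.snapshot(n); cv2.imwrite(f"pics/{n}0.png",s["frame"]); P=cloud(s)
    print(n,s["eye"],s["attitude"])
    for t in("station","tray","pocket","push_plate","specimen","other_specimen","bottle","dish","catch","spout","nozzle","spout_mid","start","start_top"):
        for d in imaging.search_frame(s,t)[:4]:
            u=int(d["xy"][0]*640);v=int(d["xy"][1]*480); print(t,round(d["score"],2),(u,v),np.round(P[v,u],3))
print(sensors.get_obs())
E
```

```text
scene [ 1.02377425 -0.63445737  0.8051182 ] [ 0.87322007  0.27400839 -0.1234718  -0.38361547]
station 0.55 (333, 276) [ 0.628 -0.029  0.052]
station 0.17 (193, 374) [ 0.551 -0.314  0.023]
tray 0.96 (371, 219) [0.585 0.177 0.019]
tray 0.87 (335, 166) [0.416 0.296 0.014]
tray 0.84 (437, 243) [0.726 0.2   0.008]
pocket 0.97 (337, 169) [0.423 0.293 0.01 ]
pocket 0.93 (372, 214) [0.58  0.189 0.022]
pocket 0.58 (439, 244) [0.732 0.197 0.011]
push_plate 0.96 (334, 167) [0.415 0.294 0.012]
push_plate 0.9 (371, 218) [0.584 0.179 0.02 ]
push_plate 0.8 (440, 239) [0.728 0.209 0.013]
push_plate 0.66 (354, 258) [ 0.658 -0.009  0.097]
specimen 0.6 (194, 376) [ 0.556 -0.317  0.025]
specimen 0.29 (331, 276) [ 0.624 -0.029  0.049]
other_specimen 0.68 (155, 343) [ 0.457 -0.308  0.026]
other_specimen 0.19 (284, 278) [ 0.573 -0.1    0.074]
bottle 0.73 (288, 368) [ 0.693 -0.246  0.078]
dish 0.57 (223, 246) [ 0.382 -0.054  0.012]
catch 0.77 (324, 235) [0.537 0.075 0.026]
catch 0.38 (195, 376) [ 0.557 -0.316  0.024]
spout 0.7 (353, 262) [ 0.659 -0.014  0.092]
spout 0.67 (224, 247) [ 0.384 -0.053  0.01 ]
no
[... 1439 characters left out ...]
3]
{'clock': 1.5, 'qpos': array([ 1.11010807e+00,  2.63878434e-01,  1.60403658e+00, -8.83203229e-06,
        1.27369362e+00, -3.68987888e-02]), 'joint_vel': array([-1.59393383e-03,  5.07969208e-04, -5.64001487e-04, -1.56615676e-05,
       -1.16836990e-04, -5.30565993e-04]), 'effort': array([-1.73554999e-04, -5.02024806e+01, -3.57251179e+01,  7.30178109e-02,
        1.81551586e-02,  1.18114406e-05]), 'ee_pos': array([0.27756598, 0.61526688, 0.23870048]), 'eef_rot': array([ 8.40004547e-01,  5.42579359e-01, -4.71014568e-06,  7.71477501e-06]), 'force': array([-0.14543286, -0.50259526,  0.70030071]), 'ft_torque': array([-0.01815167, -0.01275711, -0.00225658]), 'gripper_width': 0.9966212324404031}
```

View pics/top0.png

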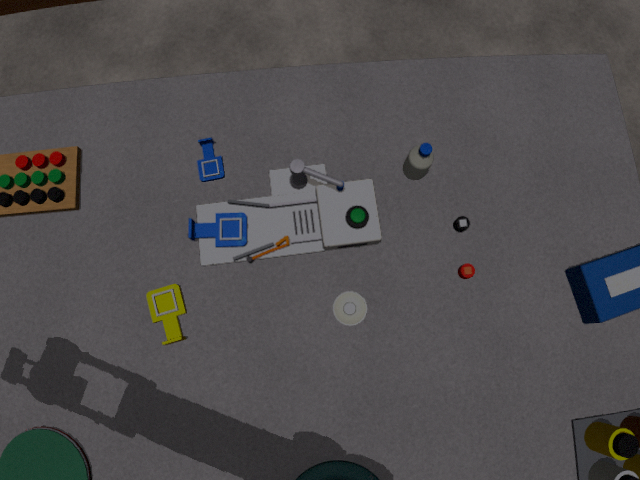

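View pics/scene0.png

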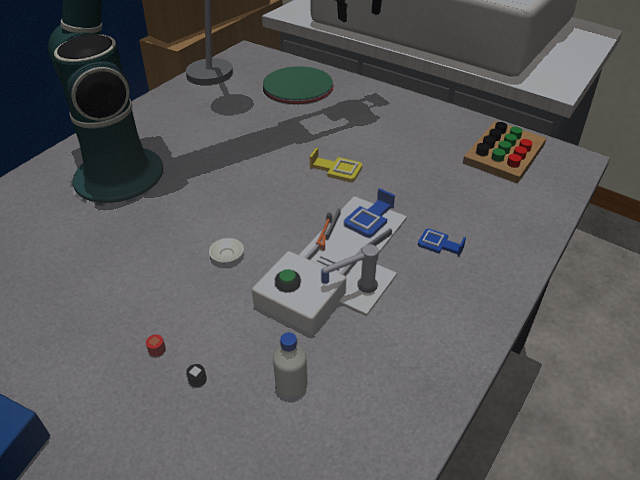

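The top view (640x480) shows three trays: yellow at (166,308), small blue at (209,163) and large blue at (230,230). The large blue one in the station mouth fits: it isn't yellow and is the larger of the two blues. The black specimen with its bright square up is at (462,224), red is at (467,271), the button is at (358,216), and the spout runs from (298,168) to (340,186). Next I'll measure these and confirm in one crop.

```bash
cat >> h.py <<'E'
def rect(P,m):
    p=P[m][:,:2]; (c,s,a)=cv2.minAreaRect((p*1000).astype(np.float32)); return np.round(c,1),np.round(s,1),round(a,2)
def near(P,x,y,r): return np.hypot(P[...,0]-x,P[...,1]-y)<r
E
python3 - <<'E'
from h import *
for n in("top","scene"):
    s=imaging.snapshot(n); P=cloud(s); Z=P[...,2]; f=s["frame"].astype(int); hsv=cv2.cvtColor(s["frame"],cv2.COLOR_BGR2HSV).astype(int)
    print(n,"table z",np.nanmedian(Z[near(P,.4,.1,.05)]))
    m=near(P,.575,-.09,.11)&(abs(Z-.05)<.004); print("housing",m.sum(),rect(P,m),np.median(Z[m]))
    for nm,x,y in(("black",.55,-.313),("red",.453,-.305)):
        m=near(P,x,y,.03)&(Z>.019)&(Z<.03); print(nm,m.sum(),np.round(np.median(P[m],0),4),rect(P,m))
    m=near(P,.57,-.088,.03)&(Z>.062); print("button",m.sum(),np.round(np.mean(P[m],0),4),rect(P,m))
    m=near(P,.69,.02,.05)&(Z>.09); print("pillar+",m.sum(),rect(P,m),np.median(Z[m]))
    m=near(P,.66,.01,.13)&(Z>.085)&(Z<.108); p=P[m][:,:2]; print("spout line",cv2.fitLine((p*1000).astype(np.float32),cv2.DIST_HUBER,0,1,.1).ravel(),p.min(0),p.max(0))
    blue=(abs(hsv[...,0]-110)<14)&(hsv[...,1]>130)
    m=blue&near(P,.577,.2,.09)&(Z>.012)&(Z<.024); print("tray",m.sum(),rect(P,m))
    m=blue&near(P,.577,.25,.07)&(Z>.028); print("pushplate",m.sum(),rect(P,m),np.nanmax(Z[m]) if m.any() else 0)
    m=blue&near(P,.577,.18,.05)&(Z>.012)&(Z<.024); print("front",m.sum(),rect(P,m))
    m=near(P,.577,.185,.023)&(hsv[...,1]<90); print("rim",m.sum(),rect(P,m),np.median(Z[m]))
    c=s["frame"]
    if n=="top":
        a=cv2.resize(c[130:270,180:400],None,fx=3.6,fy=3.6,interpolation=cv2.INTER_CUBIC)
        b=cv2.resize(c[205:290,440:490],None,fx=2,fy=2,interpolation=cv2.INTER_CUBIC); a[:b.shape[0],-b.shape[1]:]=b
        cv2.imwrite("pics/crop1.png",a)
E
```

```text
top table z -0.00028929046770542755
housing 2981 (array([585., -71.]), array([129.4, 117.1]), 2.36) 0.04933832324214238
black 156 [ 0.5492 -0.3061  0.0235] (array([ 549.8, -306.9]), array([27.5, 29.9]), 40.12)
red 163 [ 0.452  -0.3029  0.0234] (array([ 452. , -303.6]), array([27.8, 28.7]), 83.78)
button 258 [ 0.5699 -0.0853  0.0688] (array([570.7, -86.3]), array([41.4, 41.2]), 29.24)
pillar+ 279 (array([663.,  14.]), array([54.5, 29.9]), 49.0) 0.098391938688551
spout line [ 4.5312348e-01  8.9144778e-01  6.5208630e+02 -1.0743242e+01] [ 0.62325077 -0.06277227] [0.68628414 0.03859101]
tray 1131 (array([576.7, 191.3]), array([109.6,  70.5]), 86.49)
pushplate 77 (array([579.7, 247.2]), array([ 5.7, 40.4]), 84.09) 0.04627647777309629
front 996 (array([576.2, 183.1]), array([93.2, 70.5]), 86.49)
rim 67 (array([576. , 180.9]), array([18.9, 42.2]), 86.86) 0.02261503299126244
scene table z 0.00036733666801136433
housing 2879 (array([584.7, -74.4]), array([130.8, 119.3]), 2.55) 0.050825178608668864
black 252 [ 0.5513 -0.3099  0.024 ] (array([ 550.4, -309.1]), array([30.4, 29.6]), 12.17)
red 240 [ 0.4532 -0.307   0.0239] (array([ 451.7, -305.4]), array([30.7, 31.2]), 24.92)
button 347 [ 0.5735 -0.0922  0.0684] (array([573.1, -91.6]), array([45.1, 40.7]), 49.84)
pillar+ 303 (array([663.1,  12.2]), array([51.4, 30.8]), 46.84) 0.09952659953697596
spout line [ 4.6088871e-01  8.8745797e-01  6.5325977e+02 -2.0148054e+01] [ 0.62318941 -0.06618292] [0.68569757 0.03657178]
tray 620 (array([576.7, 189.4]), array([112.3,  72.3]), 88.67)
pushplate 31 (array([579.7, 245. ]), array([ 8.6, 38.7]), 80.96) 0.046679872080701124
front 540 (array([576.4, 181.9]), array([95.8, 72.4]), 86.73)
rim 73 (array([576.8, 184.7]), array([25.4, 44.9]), 82.39) 0.022139459802782202
```

View pics/crop1.png

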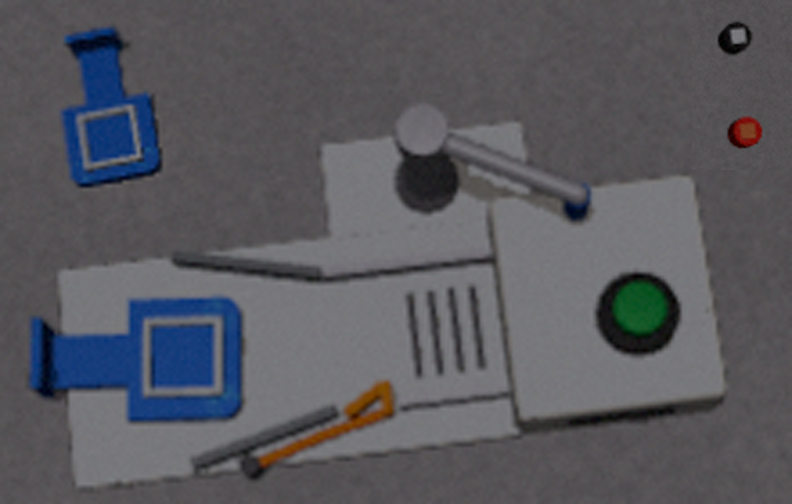

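The crop confirms it. The large blue tray is in the mouth with its pocket at crop (183,356), the small blue decoy is at (110,135), and the black specimen has its metal face up beside the red one.

The two cameras agree:
- **Station:** origin about (581, 18) mm, x axis (0.042, -0.999). The pillar is at (671, 22), as expected.
- **Black specimen:** about (550, -308) mm.

Moving to it now, with the jaws turned to the tray's y direction.

Call:
carry_out(
  dp=[
    [2.7,-5,-1],
    [4,-10,-2],
    [5.5,-15,-3],
    [7,-20,-4],
    [8.5,-25,-5],
    [10,-30,-6],
    [11,-35,-6],
    [12,-40,-6],
    [13,-45,-6],
    [14,-50,-6],
  ],
  spin=[-7,-14,-21,-28,-35,-42,-49,-56,-63,-69],
  fingers=[6,6,6,6,6,6,6,6,6,6],
)

```text
clock: 2.6
ee_pos: [0.4125, 0.1392, 0.1791]
eef_rot: [1.0, -0.031, 0.001, -0.0]
force: [0.2, 0.3, 0.3]
gripper_width: 0.687
```

Call:
carry_out(
  dp=[
    [1.4,-4.5,0],
    [3,-9,0],
    [4.5,-13.5,0],
    [6,-18,0],
    [7.5,-22.5,0],
    [9,-27,0],
    [10.5,-31.5,0],
    [12,-36,0],
    [13,-41,0],
    [13.2,-42.3,0],
  ],
  spin=[0,0,0,0,0,0,0,0,0,0],
  fingers=[6,6,6,6,6,6,6,6,6,6],
)

```text
clock: 3.6
ee_pos: [0.5452, -0.2866, 0.179]
eef_rot: [1.0, -0.03, 0.001, 0.001]
force: [0.3, 0.4, -0.0]
gripper_width: 0.682
```

```bash
python3 - <<'E'
from h import *
o=sensors.get_obs(); print(o["clock"],o["ee_pos"],o["eef_rot"],o["qpos"],o["gripper_width"])
s=imaging.snapshot("top")
# rim corners from crop1 (tray)
px=[(180+u/3.6,130+v/3.6) for u,v in((144,316),(221,315),(222,396),(143,398))]
r=ray(s,px,.023); print(np.round(r,4),r.mean(0), "nozzle dir")
s2=imaging.snapshot("scene");P=cloud(s2);hsv=cv2.cvtColor(s2["frame"],cv2.COLOR_BGR2HSV)
E
```

```text
3.6 [ 0.54520511 -0.28656802  0.17897936] [ 9.99543075e-01 -3.02019557e-02  6.63815491e-04  1.02131337e-03] [-5.23719870e-01  1.95557696e-01  1.80034959e+00 -1.28551364e-03
  1.14354883e+00 -4.62775302e-01] 0.6817079285876021
[[0.5998 0.1885 0.023 ]
 [0.5969 0.1446 0.023 ]
 [0.55   0.1463 0.023 ]
 [0.5524 0.1909 0.023 ]] [0.57477886 0.16758923 0.023     ] nozzle dir
```

Rim corners put the pocket at (574.8, 167.6) mm, which agrees with the plate fit. Descending to the specimen.

Call:
carry_out(
  dp=[
    [0,0,-3],
    [0,0,-6],
    [0,0,-9],
    [0,0,-11],
    [0,0,-12],
    [0,0,-12],
    [0,0,-12],
    [0,0,-12],
    [0,0,-12],
    [0,0,-12],
  ],
  spin=[0,0,0,0,0,0,0,0,0,0],
  fingers=[6,6,6,6,6,6,6,6,6,6],
)

```text
clock: 4.7
ee_pos: [0.5451, -0.2823, 0.0599]
eef_rot: [1.0, -0.029, 0.001, 0.0]
force: [-0.7, 0.3, 0.4]
gripper_width: 0.68
```

```bash
python3 - <<'E'
from h import *
o=sensors.get_obs(); print(o["clock"],o["ee_pos"],o["eef_rot"])
s=imaging.snapshot("scene"); a=cv2.resize(s["frame"][290:430,110:330],None,fx=3.6,fy=3.6,interpolation=cv2.INTER_CUBIC); cv2.imwrite("pics/g1.png",a)
E
```

```text
4.7 [ 0.54507244 -0.28231796  0.05988855] [ 9.99588171e-01 -2.86811515e-02  8.34447881e-04  4.27681540e-04]
```

View pics/g1.png

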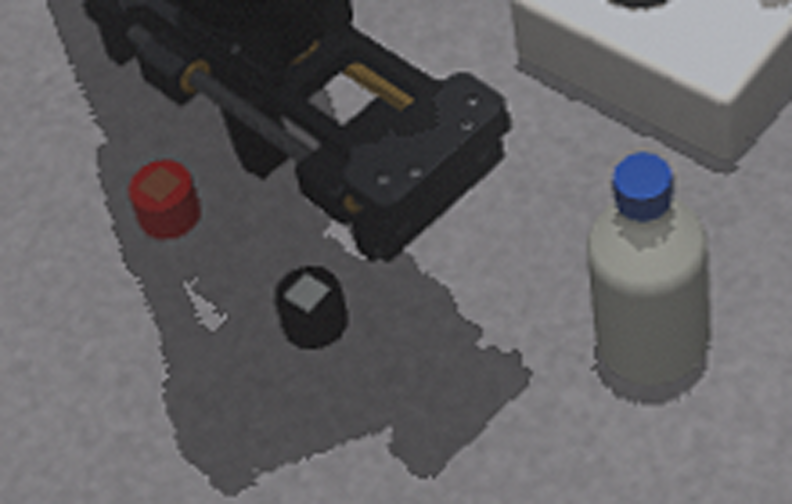

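The gripper's lower end at crop (330,190) is still short of the black specimen at (312,305). The last travel call was cut by the joint speed cap, and the pose reading agrees at 26 mm short. Correcting.

Call:
carry_out(
  dp=[
    [0.2,-1,0],
    [0.5,-2,0],
    [0.5,-2.6,0],
    [0.5,-2.6,0],
    [0.5,-2.6,0],
    [0.5,-2.6,0],
    [0.5,-2.6,0],
    [0.5,-2.6,0],
    [0.5,-2.6,0],
    [0.5,-2.6,0],
  ],
  spin=[0,0,0,0,0,0,0,0,0,0],
  fingers=[6,6,6,6,6,6,6,6,6,6],
)

```text
clock: 5.75
ee_pos: [0.5494, -0.3078, 0.0588]
eef_rot: [1.0, -0.029, 0.0, 0.0]
force: [-0.3, 1.4, 0.0]
gripper_width: 0.681
```

Call:
carry_out(
  dp=[
    [0,0,-1.5],
    [0,0,-3],
    [0,0,-4.2],
    [0,0,-5],
    [0,0,-5],
    [0,0,-5],
    [0,0,-5],
    [0,0,-5],
    [0,0,-5],
    [0,0,-5],
  ],
  spin=[0,0,0,0,0,0,0,0,0,0],
  fingers=[6,6,6,6,6,2,2,2,2,2],
)

```text
clock: 6.75
ee_pos: [0.5499, -0.3082, 0.0095]
eef_rot: [1.0, -0.029, 0.001, 0.0]
force: [0.1, 0.2, 2.2]
gripper_width: 0.329
```

Call:
carry_out(
  dp=[
    [0,0,0],
    [0,0,0],
    [0,0,2],
    [0,0,5],
    [0,0,9],
    [0,0,13],
    [0,0,13],
    [0,0,13],
    [0,0,13],
    [0,0,13],
  ],
  spin=[0,0,0,0,0,0,0,0,0,0],
  fingers=[2,2,2,2,2,2,2,2,2,2],
)

```text
clock: 7.75
ee_pos: [0.5479, -0.307, 0.1363]
eef_rot: [1.0, -0.029, -0.002, -0.001]
force: [0.3, 0.6, -0.4]
gripper_width: 0.328
```

Gripped: the opening reads about 29 mm and holds after the lift. Carrying it to above the pocket.

Call:
carry_out(
  dp=[
    [-0.5,3,1],
    [-1,7,2],
    [-1,11,2],
    [-1,15,2],
    [-1,19,2],
    [-1,23,2],
    [-1,27,2],
    [-0.5,31,2],
    [0,35,2],
    [0.5,38,2],
  ],
  spin=[0,0,0,0,0,0,0,0,0,0],
  fingers=[2,2,2,2,2,2,2,2,2,2],
)

```text
clock: 8.75
ee_pos: [0.5532, 0.0743, 0.157]
eef_rot: [1.0, -0.028, -0.002, -0.0]
force: [-0.2, -0.7, -0.0]
gripper_width: 0.331
```

```bash
python3 - <<'E'
from h import *
o=sensors.get_obs(); print(o["clock"],o["ee_pos"],o["eef_rot"],o["gripper_width"])
E
```

```text
8.75 [0.55316349 0.07427824 0.15700617] [ 9.99604667e-01 -2.80756798e-02 -1.50497039e-03 -5.79319513e-06] 0.330558013563974
```

Call:
carry_out(
  dp=[
    [0.7,3,0],
    [1.4,6,0],
    [2.2,9,-2],
    [2.2,9.3,-5],
    [2.2,9.3,-8],
    [2.2,9.3,-9.8],
    [2.2,9.3,-10.5],
    [2.2,9.3,-10.5],
    [2.2,9.3,-10.5],
    [2.2,9.3,-10.5],
  ],
  spin=[0,0,0,0,0,0,0,0,0,0],
  fingers=[2,2,2,2,2,2,2,2,2,2],
)

```text
clock: 9.75
ee_pos: [0.5775, 0.1652, 0.0551]
eef_rot: [1.0, -0.029, 0.001, -0.0]
force: [-0.0, -0.6, -0.1]
gripper_width: 0.33
```

```bash
python3 - <<'E'
from h import *
o=sensors.get_obs(); print(o["clock"],o["ee_pos"],o["eef_rot"],o["gripper_width"])
s=imaging.snapshot("scene"); a=cv2.resize(s["frame"][160:270,310:450],None,fx=5,fy=5,interpolation=cv2.INTER_CUBIC); cv2.imwrite("pics/g2.png",a)
n=o["ee_pos"]
M,e=pose(s)
c=np.array([[.5748,.1676,.018],[n[0],n[1],.041],[n[0],n[1],.065]]); uv,_=cv2.projectPoints(c,cv2.Rodrigues(M.T)[0],-M.T@e,s["mtx"],np.array(s["dist"])); print((uv.reshape(-1,2)-[310,160])*5)
E
```

```text
9.75 [0.57752517 0.16520176 0.05510998] [ 9.99585053e-01 -2.87809925e-02  1.12900682e-03 -3.18580690e-04] 0.3297022581684588
[[272.63697608 299.63954447]
 [277.95728003 262.41042867]
 [280.87023509 216.56002799]]
```

View pics/g2.png

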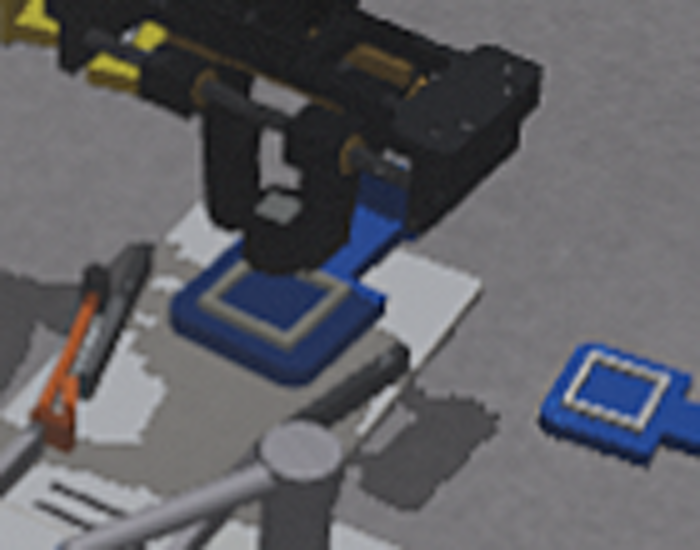

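The specimen is held upright with its metal face up, crop (280,207). The pocket centre shows at about (272,302), matching the projection of the measured pocket (273,300). Trimming xy and lowering to just above the rim.

Call:
carry_out(
  dp=[
    [-0.2,0.2,-0.5],
    [-0.3,0.2,-1],
    [-0.3,0.2,-1.6],
    [-0.3,0.2,-1.8],
    [-0.3,0.2,-1.8],
    [-0.3,0.2,-1.8],
    [-0.3,0.2,-1.8],
    [-0.3,0.2,-1.8],
    [-0.3,0.2,-1.8],
    [-0.3,0.2,-1.8],
  ],
  spin=[0,0,0,0,0,0,0,0,0,0],
  fingers=[2,2,2,2,2,2,2,2,2,2],
)

```text
clock: 10.8
ee_pos: [0.5735, 0.1671, 0.0359]
eef_rot: [1.0, -0.029, 0.0, -0.0]
force: [-0.6, -0.4, -0.2]
gripper_width: 0.328
```

Call:
carry_out(
  dp=[
    [0.1,0,-0.2],
    [0.1,0,-0.4],
    [0.1,0,-0.6],
    [0.1,0,-0.8],
    [0.1,0,-0.8],
    [0.1,0,-0.8],
    [0.1,0,-0.8],
    [0.1,0,-0.8],
    [0.1,0,-0.8],
    [0.1,0,-0.8],
  ],
  spin=[0,0,0,0,0,0,0,0,0,0],
  fingers=[2,2,2,2,2,2,2,2,2,2],
)

```text
clock: 11.8
ee_pos: [0.5744, 0.1671, 0.0278]
eef_rot: [1.0, -0.029, 0.0, -0.0]
force: [0.8, 0.8, 0.0]
gripper_width: 0.328
```

Over the floor with no contact force. Releasing and rising.

Call:
carry_out(
  dp=[
    [0,0,0],
    [0,0,0],
    [0,0,0],
    [0,0,0],
    [0,0,0],
    [0,0,1],
    [0,0,3],
    [0,0,6],
    [0,2,9],
    [0,6,9],
  ],
  spin=[0,0,0,0,0,0,0,0,0,0],
  fingers=[5,5,5,5,5,5,5,5,4,0],
)

```text
clock: 12.8
ee_pos: [0.5784, 0.2269, 0.1241]
eef_rot: [1.0, -0.03, 0.005, -0.001]
force: [1.3, 0.1, -0.0]
gripper_width: 0.411
```

Call:
carry_out(
  dp=[
    [0,3,0],
    [0.5,6,0],
    [0.5,7.5,0],
    [0.5,7.5,0],
    [0.5,7.5,-2],
    [0.5,7.5,-4],
    [0.5,7.5,-5],
    [0.5,7.5,-5],
    [0.5,7.5,-5],
    [0.5,7.5,-5],
  ],
  spin=[3,5.7,5.7,5.7,5.7,5.7,5.7,5.7,5.7,5.7],
  fingers=[0,0,0,0,0,0,0,0,0,0],
)

```text
clock: 13.8
ee_pos: [0.5803, 0.302, 0.069]
eef_rot: [1.0, 0.021, 0.001, -0.0]
force: [-0.0, 0.9, 0.3]
gripper_width: 0.009
```

```bash
python3 - <<'E'
from h import *
o=sensors.get_obs(); print(o["clock"],o["ee_pos"],o["eef_rot"],o["gripper_width"])
s=imaging.snapshot("scene"); a=cv2.resize(s["frame"][140:270,290:450],None,fx=4.5,fy=4.5,interpolation=cv2.INTER_CUBIC); cv2.imwrite("pics/g3.png",a)
E
```

```text
13.8 [0.58031079 0.30203016 0.06901894] [ 9.99782479e-01  2.08349128e-02  8.84833129e-04 -3.42319431e-04] 0.008928517108689412
```

View pics/g3.png

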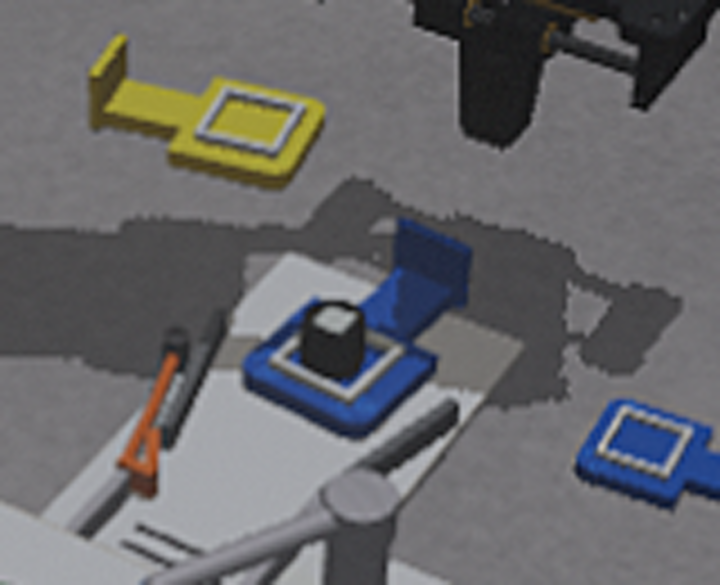

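The specimen sits in the pocket with its metal face up, crop (335,340), and the tray hasn't moved. The shut fingers are behind the push plate, with their heading lined up with the station (2.4 deg). Lowering and pushing.

Call:
carry_out(
  dp=[
    [0,0,-1.5],
    [0,0,-3],
    [0,0,-4.5],
    [0,0,-5.1],
    [0,-1,-5.1],
    [0,-2,-5.1],
    [0,-3,-5.1],
    [0,-3.5,-5.1],
    [0,-4,-5.1],
    [0,-4.5,-5.1],
  ],
  spin=[0,0,0,0,0,0,0,0,0,0],
  fingers=[0,0,0,0,0,0,0,0,0,0],
)

```text
clock: 14.85
ee_pos: [0.5799, 0.257, 0.0175]
eef_rot: [1.0, 0.021, 0.001, -0.001]
force: [-0.9, 1.6, 1.2]
gripper_width: 0.005
```

Call:
carry_out(
  dp=[
    [0,-0.6,0],
    [0,-1.2,0],
    [0,-1.8,0],
    [0,-2.4,0],
    [0,-3,0],
    [0,-3.6,0],
    [0,-4.2,0],
    [0,-4.8,0],
    [0,-5.4,0],
    [0,-6,0],
  ],
  spin=[0,0,0,0,0,0,0,0,0,0],
  fingers=[0,0,0,0,0,0,0,0,0,0],
)

```text
clock: 15.85
ee_pos: [0.5793, 0.1965, 0.0167]
eef_rot: [1.0, 0.021, -0.0, 0.0]
force: [-1.0, 2.7, 1.7]
gripper_width: 0.008
```

```bash
cat > st.py <<'E'
from h import *
o=sensors.get_obs(); print(o["clock"],np.round(o["ee_pos"],4),np.round(o["force"],1))
s=imaging.snapshot("top");P=cloud(s);Z=P[...,2];hsv=cv2.cvtColor(s["frame"],cv2.COLOR_BGR2HSV).astype(int)
blue=(abs(hsv[...,0]-110)<14)&(hsv[...,1]>130)
m=blue&(abs(P[...,0]-.577)<.06)&(P[...,1]>-.03)&(P[...,1]<.25)&(Z>.012)&(Z<.024)
y=P[m]; print("tray",m.sum(),rect(P,m),"front y",np.percentile(y[:,1],1))
xo=np.array([.5812,.0184]);ex=np.array([.042,-.999]);q=(y[:,:2]-xo)@ex
print("station x of front",np.percentile(q,[98,99.5]))
m=near(P,.577,float(np.percentile(y[:,1],1))+.032,.03)&(Z>.036)&(Z<.05); print("specimen top",m.sum(),rect(P,m))
E
python3 st.py
```

```text
15.85 [0.5793 0.1965 0.0167] [-1.   2.7  1.7]
tray 829 (array([580.9, 122.9]), array([ 72.4, 100.8]), 1.08) front y 0.07285727799365446
station x of front [-0.05506581 -0.05426814]
specimen top 181 (array([577.3, 103.5]), array([28.3, 29.7]), 85.58)
```

The tray follows straight, now within 1 deg and 87 mm from home. Continuing, then slower.

Call:
carry_out(
  dp=[
    [0,-0.6,0.1],
    [0,-1.2,0.1],
    [0,-1.8,0.1],
    [0,-2.4,0.1],
    [0,-3,0.1],
    [0,-3.6,0.1],
    [0,-4.2,0.1],
    [0,-4.8,0.1],
    [0,-5.4,0.1],
    [0,-6,0.1],
  ],
  spin=[0,0,0,0,0,0,0,0,0,0],
  fingers=[0,0,0,0,0,0,0,0,0,0],
)

```text
clock: 16.9
ee_pos: [0.5794, 0.1365, 0.0177]
eef_rot: [1.0, 0.021, 0.0, 0.0]
force: [-1.0, 2.9, -0.5]
gripper_width: 0.007
```

```bash
python3 st.py
```

```text
16.9 [0.5794 0.1365 0.0177] [-1.   2.9 -0.5]
tray 677 (array([582.7,  51.5]), array([71.3, 76.9]), 2.53) front y 0.013300430884331346
station x of front [0.00445254 0.00524477]
specimen top 175 (array([579.6,  43.5]), array([28. , 29.2]), 86.27)
```

Call:
carry_out(
  dp=[
    [0,-0.3,0],
    [0,-0.6,0],
    [0,-0.9,0],
    [0,-1.2,0],
    [0,-1.5,0],
    [0,-1.8,0],
    [0,-2.0,0],
    [0,-2.2,0],
    [0,-2.4,0],
    [0,-2.4,0],
  ],
  spin=[0,0,0,0,0,0,0,0,0,0],
  fingers=[0,0,0,0,0,0,0,0,0,0],
)

```text
clock: 17.95
ee_pos: [0.5793, 0.1125, 0.0178]
eef_rot: [1.0, 0.021, -0.0, 0.0]
force: [-0.3, 0.8, -0.1]
gripper_width: 0.004
```

```bash
python3 st.py
```

```text
17.95 [0.5793 0.1125 0.0178] [-0.3  0.8 -0.1]
tray 598 (array([583.8,  22.1]), array([70.8, 66.4]), 2.73) front y -0.011038788332695759
station x of front [0.02868455 0.02939653]
specimen top 173 (array([580.3,  19.4]), array([28. , 28.9]), 86.04)
```

Call:
carry_out(
  dp=[
    [0,-0.05,0],
    [0,-0.1,0],
    [0,-0.15,0],
    [0,-0.2,0],
    [0,-0.2,0],
    [0,-0.25,0],
    [0,-0.25,0],
    [0,-0.3,0],
    [0,-0.3,0],
    [0,-0.3,0],
  ],
  spin=[0,0,0,0,0,0,0,0,0,0],
  fingers=[0,0,0,0,0,0,0,0,0,0],
)

```text
clock: 19.0
ee_pos: [0.5792, 0.1115, 0.0178]
eef_rot: [1.0, 0.021, -0.0, -0.001]
force: [-1.4, 8.2, 0.3]
gripper_width: 0.004
```

Call:
carry_out(
  dp=[
    [0,-0.1,0],
    [0,-0.2,0],
    [0,-0.3,0],
    [0,-0.3,0],
    [0,-0.3,0],
    [0,-0.3,0],
    [0,-0.3,0],
    [0,-0.3,0],
    [0,-0.3,0],
    [0,-0.3,0],
  ],
  spin=[0,0,0,0,0,0,0,0,0,0],
  fingers=[0,0,0,0,0,0,0,0,0,0],
)

```text
clock: 20.0
ee_pos: [0.5792, 0.1114, 0.0183]
eef_rot: [1.0, 0.02, 0.0, -0.003]
force: [-3.5, 17.8, 1.9]
gripper_width: 0.004
```

```bash
python3 st.py; python3 - <<'E'
from h import *
s=imaging.snapshot("scene"); a=cv2.resize(s["frame"][190:310,260:420],None,fx=4.8,fy=4.8,interpolation=cv2.INTER_CUBIC); cv2.imwrite("pics/g4.png",a)
E
```

```text
20.0 [0.5792 0.1114 0.0183] [-3.5 17.8  1.9]
tray 539 (array([583.6,  18.6]), array([71. , 61.8]), 2.91) front y -0.011994570556824366
station x of front [0.02992009 0.03071683]
specimen top 167 (array([580.4,  19.4]), array([28.1, 27.7]), 84.73)
```

View pics/g4.png

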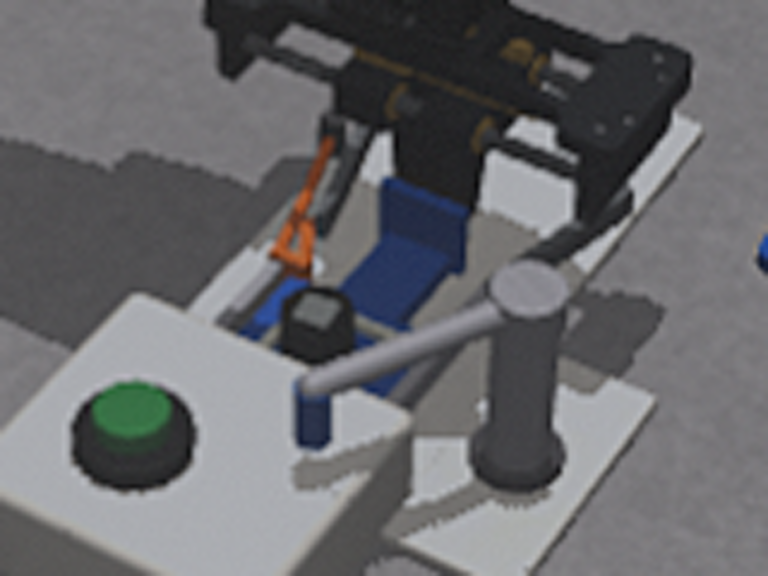

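The tray is against the stop: force rose to 18 N with no further travel, and the front edge is at station x of about 31 mm. The orange barb at crop (295,250) has sprung in behind the shoulder. The spout pipe runs from (525,290) to (310,385), at about 1.06 rad. Backing off, rising, and going to the spout's far side.

Call:
carry_out(
  dp=[
    [0,1,0],
    [0,2,0],
    [0,3,0],
    [0,3,3],
    [0,3,7],
    [0,3,11],
    [0,3,15],
    [1,0,15],
    [2.5,-3,15],
    [4,-6,15],
  ],
  spin=[0,0,0,0,0,0,0,0,0,0],
  fingers=[0,0,0,0,0,0,0,0,0,0],
)

```text
clock: 21.1
ee_pos: [0.62, 0.0463, 0.1686]
eef_rot: [1.0, 0.022, 0.001, 0.0]
force: [-0.1, -0.5, -0.2]
gripper_width: 0.004
```

Call:
carry_out(
  dp=[
    [2,-3,0],
    [4,-6,0],
    [6,-9,0],
    [6.4,-10.7,0],
    [6.4,-10.7,0],
    [6.4,-10.7,0],
    [6.4,-10.7,0],
    [6.4,-10.7,0],
    [6.4,-10.7,0],
    [6.4,-10.7,0],
  ],
  spin=[0,0,0,0,0,0,0,0,0,0],
  fingers=[0,0,0,0,0,0,0,0,0,0],
)

```text
clock: 22.1
ee_pos: [0.6832, -0.0591, 0.168]
eef_rot: [1.0, 0.022, 0.0, -0.0]
force: [0.6, 0.2, 0.7]
gripper_width: 0.005
```

Call:
carry_out(
  dp=[
    [0,0,-3],
    [0,0,-6],
    [0,0,-8],
    [0,0,-8.7],
    [0,0,-8.7],
    [0,0,-8.7],
    [-0.5,0.5,-8.7],
    [-1,1,-8.7],
    [-1.5,1.5,-8.7],
    [-2,2,-8.7],
  ],
  spin=[0,0,0,0,0,0,0,0,0,0],
  fingers=[0,0,0,0,0,0,0,0,0,0],
)

```text
clock: 23.1
ee_pos: [0.6633, -0.0396, 0.0814]
eef_rot: [1.0, 0.021, 0.001, 0.0]
force: [1.1, -2.2, 0.4]
gripper_width: 0.004
```

Call:
carry_out(
  dp=[
    [-0.5,0.5,0],
    [-1,1,0],
    [-1.5,1.5,0],
    [-2,2,0],
    [-2.5,2.5,0],
    [-3,3,0],
    [-3.5,3.3,0],
    [-4,3.6,0],
    [-4.6,4,0],
    [-4.8,4.3,0],
  ],
  spin=[0,0,0,0,0,0,0,0,0,0],
  fingers=[0,0,0,0,0,0,0,0,0,0],
)

```text
clock: 24.1
ee_pos: [0.6143, 0.0034, 0.0805]
eef_rot: [1.0, 0.021, -0.001, -0.0]
force: [1.0, -1.4, -0.2]
gripper_width: 0.005
```

```bash
cat > sp.py <<'E'
from h import *
o=sensors.get_obs(); print(o["clock"],np.round(o["ee_pos"],4),np.round(o["force"],1))
for n in("top","scene"):
    s=imaging.snapshot(n);P=cloud(s);Z=P[...,2]
    q=(P[...,:2]-np.array([.5812,.0184])); X=q@[.042,-.999];Y=q@[.999,.042]
    m=(abs(X)<.06)&(Y>.0)&(Y<.07)&(Z>.085)&(Z<.102)
    for a,b in((0,.02),(.02,.04),(.04,.065)):
        k=m&(Y>=a)&(Y<b); print(n,"pipe Y",a,b,k.sum(),np.round(np.median(X[k])*1000,1) if k.any() else None)
    m=(abs(X)<.03)&(abs(Y)<.03)&(Z>.036)&(Z<.05); print("specimen top",m.sum(),rect(P,m))
    for d in imaging.search_frame(s,"nozzle")[:2]: print(d["score"],ray(s,[d["xy"][0]*640,d["xy"][1]*480],.085))
    cv2.imwrite(f"pics/sp_{n}.png",cv2.resize(s["frame"][190:310,260:420] if n=="scene" else s["frame"][130:270,180:400],None,fx=3.6,fy=3.6,interpolation=cv2.INTER_CUBIC))
E
python3 sp.py
```

```text
24.1 [0.6143 0.0034 0.0805] [ 1.  -1.4 -0.2]
top pipe Y 0 0.02 0 None
top pipe Y 0.02 0.04 0 None
top pipe Y 0.04 0.065 0 None
specimen top 0 (array([0., 0.]), array([0., 0.]), 0.0)
scene pipe Y 0 0.02 17 27.2
scene pipe Y 0.02 0.04 71 26.5
scene pipe Y 0.04 0.065 123 6.3
specimen top 160 (array([580. ,  12.4]), array([29.3, 29.3]), 84.86)
0.61 [[0.65186649 0.03122799 0.085     ]]
```

Occluded by the gripper. Retreating up towards the button to look.

Call:
carry_out(
  dp=[
    [0,-1,0],
    [0,-2,0],
    [0,-3,0],
    [0,-3,3],
    [0,-3,6],
    [-0.5,-6,7],
    [-1.5,-9,7],
    [-3,-9.5,7],
    [-4,-9.5,7],
    [-4,-9.5,7],
  ],
  spin=[0,0,0,0,0,0,0,0,0,0],
  fingers=[0,0,0,0,0,0,0,0,0,0],
)

```text
clock: 25.3
ee_pos: [0.574, -0.0924, 0.1505]
eef_rot: [1.0, 0.02, -0.001, -0.0]
force: [-0.6, -0.1, -0.1]
gripper_width: 0.004
```

```bash
python3 sp.py
```

```text
25.3 [ 0.574  -0.0924  0.1505] [-0.6 -0.1 -0.1]
top pipe Y 0 0.02 65 -1.5
top pipe Y 0.02 0.04 68 -1.2
top pipe Y 0.04 0.065 76 -1.8
specimen top 123 (array([579.2,  19.4]), array([28.1, 25.2]), 87.47)
0.94 [[0.64109659 0.01824255 0.085     ]]
scene pipe Y 0 0.02 65 5.2
scene pipe Y 0.02 0.04 67 4.6
scene pipe Y 0.04 0.065 89 4.2
specimen top 176 (array([580.6,  14.8]), array([28.3, 31.8]), 52.47)
0.95 [[0.64582736 0.04143397 0.085     ]]
```

View pics/sp_top.png

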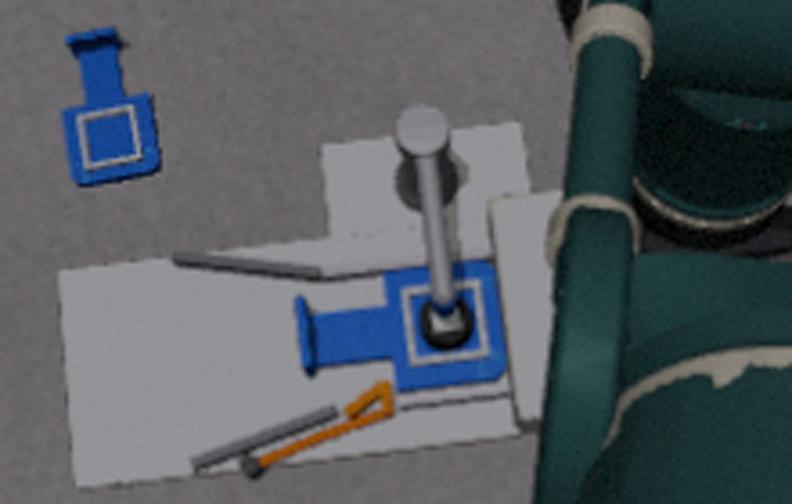

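The pipe is at crop (440,230), parallel to station y, with its nozzle at (445,305) over the specimen at (445,325). Pipe offset is -1.5 mm in one camera and +4.5 mm in the other, so about 0 with viewing bias. The catch barb at (370,398) is in behind the tray. Next I'll check the button heights and press.

```bash
python3 - <<'E'
from h import *
s=imaging.snapshot("scene");P=cloud(s);Z=P[...,2];hsv=cv2.cvtColor(s["frame"],cv2.COLOR_BGR2HSV).astype(int)
g=(abs(hsv[...,0]-65)<15)&(hsv[...,1]>100)&near(P,.572,-.089,.035)
print("green",g.sum(),np.percentile(Z[g],[5,50,95]) if g.any() else 0); t=g&(Z>.068)
if t.any(): print(rect(P,t),P[t].mean(0))
c=~g&near(P,.572,-.089,.03)&(hsv[...,2]<70)&(Z<.085); print("collar",c.sum(),np.nanpercentile(Z[c],[5,50,90]))
E
```

```text
green 84 [0.07044358 0.07318711 0.07514083]
(array([572.2, -88.9]), array([24.7, 23.2]), 89.57) [ 0.57170903 -0.08956829  0.07317589]
collar 309 [0.05363037 0.06282765 0.06830074]
```

Call:
carry_out(
  dp=[
    [-0.2,0.3,-2],
    [-0.2,0.3,-4],
    [-0.2,0.3,-6],
    [-0.2,0.3,-7],
    [-0.2,0.3,-7.4],
    [-0.2,0.3,-7.6],
    [-0.2,0.3,-7.8],
    [-0.2,0.3,-8.0],
    [-0.2,0.3,-8.2],
    [-0.2,0.3,-8.2],
  ],
  spin=[0,0,0,0,0,0,0,0,0,0],
  fingers=[0,0,0,0,0,0,0,0,0,0],
)

```text
clock: 26.55
ee_pos: [0.5743, -0.0891, 0.0696]
eef_rot: [1.0, 0.021, 0.001, 0.0]
force: [0.8, 0.3, 3.8]
gripper_width: 0.003
```

Call:
carry_out(
  dp=[
    [0,0,-0.1],
    [0,0,-0.2],
    [0,0,-0.2],
    [0,0,-0.3],
    [0,0,-0.3],
    [0,0,-0.3],
    [0,0,-0.3],
    [0,0,-0.3],
    [0,0,-0.3],
    [0,0,-0.3],
  ],
  spin=[0,0,0,0,0,0,0,0,0,0],
  fingers=[0,0,0,0,0,0,0,0,0,0],
)

```text
clock: 27.55
ee_pos: [0.5743, -0.0891, 0.0664]
eef_rot: [1.0, 0.021, 0.001, 0.0]
force: [1.8, 0.9, 6.1]
gripper_width: 0.007
```

Call:
carry_out(
  dp=[
    [0,0,-0.05],
    [0,0,-0.1],
    [0,0,-0.15],
    [0,0,-0.2],
    [0,0,-0.2],
    [0,0,-0.2],
    [0,0,-0.2],
    [0,0,-0.2],
    [0,0,-0.2],
    [0,0,-0.2],
  ],
  spin=[0,0,0,0,0,0,0,0,0,0],
  fingers=[0,0,0,0,0,0,0,0,0,0],
)

```text
clock: 28.55
ee_pos: [0.5744, -0.0891, 0.0663]
eef_rot: [1.0, 0.021, 0.001, 0.0]
force: [-3.6, 0.8, 15.7]
gripper_width: 0.004
```

The button is fully in: no further travel, and force up to 15.7 N. Letting go and moving clear.

Call:
carry_out(
  dp=[
    [0,0,1],
    [0,0,3],
    [0,0,6],
    [0,0,10],
    [0,-3,12],
    [0,-7,12],
    [0,-11,12],
    [0,-15,12],
    [0,-18,12],
    [0,-18,12],
  ],
  spin=[0,0,0,0,0,0,0,0,0,0],
  fingers=[0,0,0,0,0,0,0,0,0,0],
)

```text
clock: 29.55
ee_pos: [0.5719, -0.2722, 0.1823]
eef_rot: [1.0, 0.019, -0.001, 0.0]
force: [-0.1, 0.8, 0.3]
gripper_width: 0.008
```

```bash
python3 sp.py; python3 st.py; python3 - <<'E'
from h import *
s=imaging.snapshot("scene");P=cloud(s);Z=P[...,2];hsv=cv2.cvtColor(s["frame"],cv2.COLOR_BGR2HSV).astype(int)
g=(abs(hsv[...,0]-65)<15)&(hsv[...,1]>100)&near(P,.572,-.089,.035); print("green",g.sum(),np.percentile(Z[g],[5,50,95]) if g.any() else 0)
cv2.imwrite("pics/end.png",cv2.resize(s["frame"][150:420,120:480],None,fx=2.2,fy=2.2,interpolation=cv2.INTER_CUBIC))
E
```

```text
29.55 [ 0.5719 -0.2722  0.1823] [-0.1  0.8  0.3]
top pipe Y 0 0.02 69 -1.5
top pipe Y 0.02 0.04 64 -1.3
top pipe Y 0.04 0.065 76 -1.8
specimen top 121 (array([579.1,  19.4]), array([28.1, 25. ]), 86.93)
0.91 [[0.64722088 0.02128179 0.085     ]]
scene pipe Y 0 0.02 76 5.2
scene pipe Y 0.02 0.04 70 4.5
scene pipe Y 0.04 0.065 87 4.6
specimen top 172 (array([580.1,  15.7]), array([28.6, 31.8]), 59.03)
0.7 [[0.64322498 0.03165492 0.085     ]]
0.35 [[ 0.62792762 -0.00553675  0.085     ]]
29.75 [ 0.5727 -0.2676  0.1828] [-0.3  0.6 -0.3]
tray 886 (array([582.7,  42.4]), array([ 71.2, 109.4]), 2.22) front y -0.011739011160383075
station x of front [0.02944382 0.03051889]
specimen top 120 (array([579.3,  19.4]), array([28. , 25.5]), 85.3)
green 142 [0.07027376 0.07258168 0.07492129]
```

View pics/end.png

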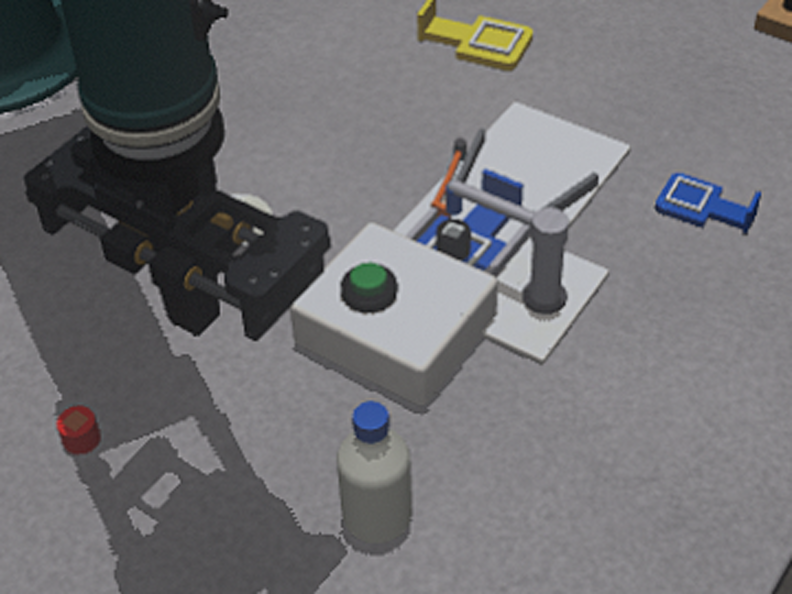

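The final view shows the specimen in the home tray at (453,238), the nozzle above it at (455,200), and the catch in at (445,205). The button is back out at (368,280), red and the bottle are unmoved, and the arm is clear. Handing in.

```bash
python3 -c "
from cell import workorder; print(workorder.close_job())"
```

```text
the job is handed in; nothing more can be done
None
```

I did all the steps in the order asked and handed the job in at about 30 s of the 58 s allowed; no verdict is reported.

**What I did:** I set the black specimen, metal face up, into the pocket of the large blue tray. I pushed the tray in to the stop, swung the spout over the specimen, and pressed the green button fully in and let go.

**Last checks:**
- **Tray:** it stopped moving while push force rose to 18 N. Its front edge measures about 30.5 mm against the 32 mm stop, within the 0–3 mm allowed. The orange catch looks sprung in behind it, judged from the pictures only.
- **Spout:** the pipe is parallel to the station's y axis. The cameras disagree on its sideways offset (−1.5 mm from the top, +4.5 mm from the scene camera), which I put down to viewing bias. The nozzle shows above the specimen. The trained network's nozzle positions were unreliable, about 60 mm off along the pipe, so I did not use them.
- **Button:** it stopped moving at 66.3 mm with 15.7 N on it, then sprang back to about 73 mm, its height before the press.
- **Bystanders:** the red specimen and bottle look untouched in the last picture. The dish is partly hidden behind the gripper there, but the arm never went near it.

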